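# Clip down the lid of the larger food tub

## Robot

A 7-joint arm with a two-finger parallel gripper is mounted at the origin on the work surface. World frame = base frame: x ahead of the robot, y to its left, z up, the work surface at z = 0. Lengths are in m, angles in rad, forces in N, time in s.
With the tool pointing down it reaches from about 0.4 to 0.85 m from the base axis. Payload 4.5 kg.
Tool frame: the origin (TCP) lies at the very end of the fingers, on their centre line; the grasp point (between the pads) lies 19 mm behind it (bot.tcp_to_grasp is the distance from the TCP to the grasp point, in m); z points along the fingers, y is the line along which they close (so a half turn about z gives the same grasp; the last joint's range is limited). The gripper opens to 85 mm and grips with 20 to 120 N. Pads are 22 mm wide; open, the fingers measure 114 mm over their backs; the gripper's body (76 mm by 85 mm) begins 54 mm behind the grasp point. The pads swing forward as they close: fully open they stand 13 mm farther back than shut.
Start: joints at [-1.122, 0.689, -0.195, 1.565, 0.157, 0.902, -0.215], TCP at [0.252, 0.572, 0.231] pointing down, gripper open.
Joint ranges: [-3.01, 3.01], [-0.46, 2.08], [-1.47, 1.51], [0.13, 2.56], [-1, 4.14], [0.04, 2.09], [-2.66, 2.66]. Speed limits (rad/s): [2.57, 2.57, 3.14, 3.14, 3.14, 3.14, 3.14].

## Interface

Orientations are given as a unit quaternion [w, x, y, z].
In Python, from rig import bot gives the robot as it stands. The module is installed in compiled form; this text tells all that it offers.
- The arm moves only by the tool play_rows, never from a script. Its argument "plan" is a list that holds one entry, the list of rows, each a list of 5 numbers: the gripper's target within -1 to 1 (shut at 1, half-way at 0, fully open at -1), then the shift along the tool's x, y, z in m, then the turn about the tool's z in degrees. In form: [[[hand, tx, ty, tz, roll], ...]]. A call has 1 to 8 rows; each row is the pose to reach, as a shift and turn from the pose commanded when the call began, along the tool's axes at that moment; what a row does not reach only later rows make up. A row lasts 1/8 s, in which the tool goes at most 62.5 mm and 10.7 degrees, less where a joint would pass 70% of its speed; a pose out of reach is approached as far as the arm can. A call with a gripper value outside its range is refused whole. The fingers move at their own pace and stop on an object; "grip_force" is the grip in N (left out, the last holds). Time passes only in rows, so rows that repeat a pose let the fingers close. It gives the time, the measured TCP pose, the force, the opening and the grip force at its end, in the units of the state.
- bot.observe(): the state, without advancing time (a new reading comes with each control period).
- bot.read_camera(name): name is "scene" or "top" or "wrist"; returns a dict with "color" (480x640x3 uint8, red, green, blue), "fov_y" (degrees; the focal length in pixels is half the picture's height over the tangent of half this angle, whatever the lens; pixels are square), "cx", "cy" (the principal point, pixels), "T" (4x4, takes a point from camera to world coordinates). Camera axes: x right, y up, looking along -z (the intrinsics and any distortion apply to the point x, -y, -z); pixel columns grow to the right and rows downward; lengths in m; the calibration is good to about 2 mm. A picture is of the moment at which its call begins. There is no depth.
- bot.hand_in(): hands the job in; it is judged then, once.
The state is a dict: "t": time; "joint_positions": joint angles; "joint_vel": joint speeds; "tau": joint torques, N m; "tool_pos": TCP position; "tool_rot": TCP orientation; "wrist_force": force on the tool from outside, world axes, zero at the start; "torque": the same for the moment, N m; "width": finger opening in m; "gripper_force": force on a finger pad.
Only numpy, scipy, OpenCV 4.12 (cv2) and the standard library are available. Lean on these libraries where they do the work, as an engineer would, in place of code of your own. Each camera call takes 0.05 s, during which the arm holds its last target. There are 200 camera calls.

## Task

The lid of the larger, oblong food tub is on but its four clips are still up. Press two clips at opposite corners shut first, so that the lid seats evenly, then the other two, until all four are fully down over the rim. Leave the smaller square tub alone: do not touch it.

Things in the scene. Friction and masses are not known exactly. Their poses are not given: they have to be found in the camera images.
- clip1_pad (a point): Pad of clip 1 of the larger tub: point on the clip's upper face, on its middle line, 36 mm from its hinge axis, 14 mm from its free end. 114 mm above the table when shut (flat on the lid), 137 to 143 mm when up. Site x points from hinge to free end, z out of the upper face. The tub: oblong, clear plastic, white lid, 190 x 140 mm, 108 mm high to the lid's top, full, does not shift.
- clip2_pad (a point): The same point on clip 2. The tub's four equal grey plastic clips (50 mm long, 34 wide, 5 thick, downturned lip) are hinged on its lid, two side by side at each short end near the corners, free ends outward. Round the lid they come 1, 2, 3, 4: clips 1 and 4 share one short end, 2 and 3 the other. All four start up, 0.7 to 1.0 rad (40 to 57 degrees) above the lid.
- clip3_pad (a point): The same point on clip 3, at the corner opposite clip 1. Each clip turns on a stiff hinge, does not spring back and stays at the angle where it is left. Pushed straight down at its raised pad with about 4 to 8 N it swings down; it must be followed all the way until it stops flat on the lid, its lip over the rim.
- clip4_pad (a point): The same point on clip 4, at the corner opposite clip 2. Hinge axes are level, 111.5 mm above the table. Shut, the four pads lie 87 mm to either side of the tub's centre lengthwise and 46 mm crosswise; raised, 10 to 19 mm nearer the centre lengthwise.
- small_tub: The smaller tub, a bystander: square, 130 x 130 mm, 78 mm high to the top of its white lid, with four clips of the same kind, also up (they reach about 123 mm above the table). Origin at the centre of its underside, z up. It stands to one side of the larger tub, 250 mm or more between centres.

How it is judged:
By the outcome, as a careful person would: the job done as asked, in the order asked, and still so for the second after the job is handed in, with the robot touching nothing.
It also fails if it takes over 45 s, if anything falls off the work surface, if the arm or the gripper's body presses on something with over 40 N, if the wrist force passes 120 N, or if a joint passes its speed limit or range.

## Working session

There is one attempt and no reset: what is moved stays moved. The work goes in short steps, Python scripts to look and compute and a tool call to move; the robot and the scene stay as the last step left them, time stands still between calls to the robot, and variables do not carry over. Pictures are saved under pics/ and viewed, at most 10 in all, crops included, and the job is handed in when it is done.

Besides the shell and the picture viewer there is one more tool, called after ">>>" by a JSON object that holds its "name" and its "arguments". play_rows: Moves the arm, as the interface text tells. Its arguments: {"type":"object","properties":{"plan":{"type":"array"},"grip_force":{"type":"number"}},"required":["plan"]}

```bash
mkdir -p pics
cat > h.py <<'E'
import numpy as np, cv2
from rig import bot
def ray(c,u,v):
    f=240/np.tan(np.radians(c["fov_y"])/2); d=np.array([(u-c["cx"])/f,-(v-c["cy"])/f,-1])
    T=np.array(c["T"]); return T[:3,3],T[:3,:3]@d
def atz(c,u,v,z):
    o,d=ray(c,u,v); return o+d*(z-o[2])/d[2]
def tri(a,b):
    A=np.zeros((3,3));B=np.zeros(3)
    for o,d in (a,b):
        d=d/np.linalg.norm(d);P=np.eye(3)-np.outer(d,d);A+=P;B+=P@o
    p=np.linalg.solve(A,B); return p,[np.linalg.norm(np.cross(p-o,d/np.linalg.norm(d))) for o,d in (a,b)]
E
python3 - <<'E'
from h import *
import pickle
s=bot.observe();print(s)
C={}
for n in("scene","top"):
    c=bot.read_camera(n);C[n]=c;cv2.imwrite(f"pics/{n}0.png",c["color"][:,:,::-1]);print(n,{k:np.round(c[k],3) for k in c if k!="color"})
pickle.dump(C,open("c0.pkl","wb"))
E
```

```text
{'t': 0.0, 'joint_positions': array([-1.12219319,  0.69003947, -0.19450951,  1.56639255,  0.15733255,
        0.90253059, -0.21511497]), 'joint_vel': array([ 0.00098334,  0.00045617, -0.00077085,  0.00050003, -0.00088063,
        0.00031187, -0.00053066]), 'tau': array([ 6.04615652e-04, -5.39608455e+01, -1.26703061e+00, -1.58545947e+01,
        9.02555999e-03,  9.28036374e-03,  1.82987509e-05]), 'tool_pos': array([0.25166294, 0.57133964, 0.23043642]), 'tool_rot': array([-1.18166749e-04,  2.05872665e-01,  9.78578291e-01, -9.79919976e-04]), 'wrist_force': array([ 0.07379536,  0.36319551, -0.61756842]), 'torque': array([ 0.02166776, -0.03291701, -0.05506008]), 'gripper_force': 0.0, 'width': 0.08498605287328757}
scene {'fov_y': np.float64(52.652), 'cx': np.float64(326.307), 'cy': np.float64(236.623), 'T': array([[-0.782, -0.336,  0.525,  0.993],
       [ 0.623, -0.396,  0.675,  0.526],
       [-0.019,  0.854,  0.519,  0.529],
       [ 0.   ,  0.   ,  0.   ,  1.   ]])}
top {'fov_y': np.float64(50.914), 'cx': np.float64(320.041), 'cy': np.float64(246.938), 'T': array([[-0.018,  0.99 , -0.142,  0.421],
       [-1.   , -0.017,  0.012, -0.007],
       [ 0.01 ,  0.143,  0.99 ,  1.096],
       [ 0.   ,  0.   ,  0.   ,  1.   ]])}
```

View pics/top0.png

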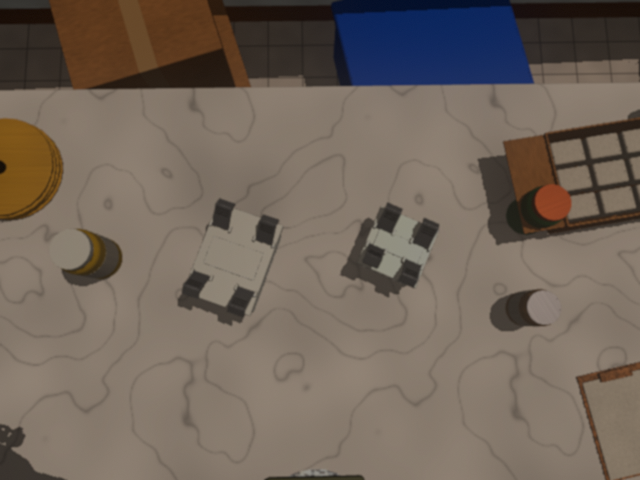

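View pics/scene0.png

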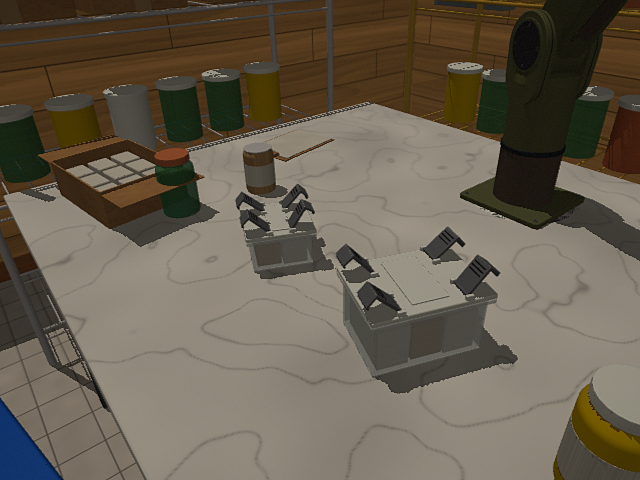

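The top view shows the large tub around (233,258) and the small one at (400,245). The scene view shows the large tub at about (415,300). I'll enlarge both for clip corners.

Run:
```python
from h import *
a=cv2.imread("pics/top0.png")[190:330,170:300];b=cv2.imread("pics/scene0.png")[215:325,325:510]
cv2.imwrite("pics/ta.png",cv2.resize(a,None,fx=4.2,fy=4.2,interpolation=cv2.INTER_CUBIC))
cv2.imwrite("pics/sb.png",cv2.resize(b,None,fx=4.2,fy=4.2,interpolation=cv2.INTER_CUBIC))
```

```text
(no output)
```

View pics/ta.png

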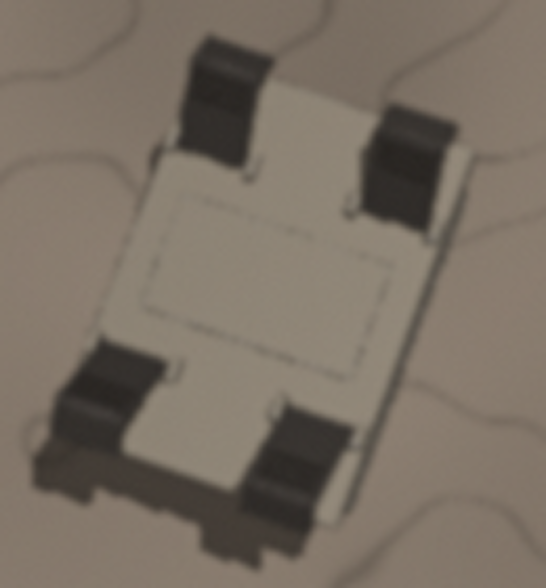

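View pics/sb.png

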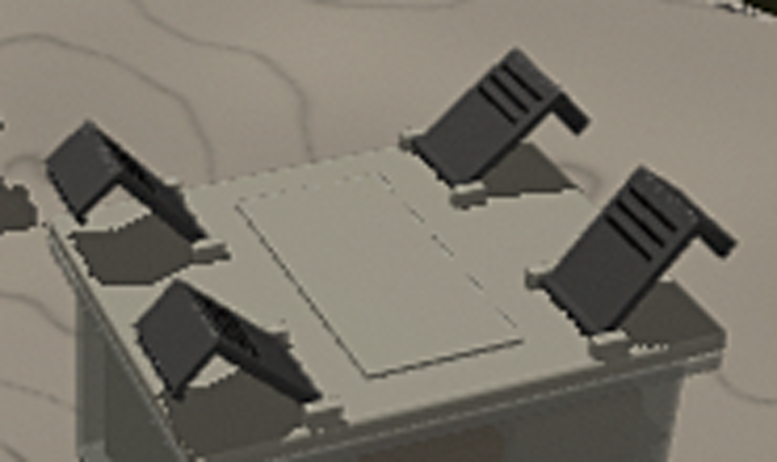

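The crops show every clip. In top0 crop pixels, the lid label corners are (190,195), (393,263), (347,380) and (145,307). In the scene crop the same corners are (370,377), (235,205), (380,172) and (522,342). The clips' crest edges and hinge ends are sharp in the scene crop, so I'll fit the tub pose and then each clip's angle.

```bash
cat > m.py <<'E'
from h import *
import pickle
C=pickle.load(open("c0.pkl","rb"))
T=lambda u,v:ray(C["top"],170+u/4.2,190+v/4.2)
S=lambda u,v:ray(C["scene"],325+u/4.2,215+v/4.2)
lt=[(190,195),(393,263),(347,380),(145,307)];ls=[(370,377),(235,205),(380,172),(522,342)]
P=[]
for a,b in zip(lt,ls):
    p,e=tri(T(*a),S(*b));P.append(p);print(p.round(4),np.round(e,4))
P=np.array(P);c=P.mean(0)
ax=(P[0]+P[1]-P[2]-P[3])[:2];cr=(P[0]+P[3]-P[1]-P[2])[:2]
print("c",c,"yaw",np.degrees(np.arctan2(ax[1],ax[0])),np.degrees(np.arctan2(-cr[0],cr[1])))
# hinge-edge mids on lid (top view) of TL,TR,BL,BR vs scene; crest mids in scene
hs={'TL':(299,371),'TR':(188,212),'BL':(568,308),'BR':(433,163)}
ht={'TL':(211,154),'TR':(398,216),'BL':(135,358),'BR':(318,420)}
cs={'TL':(200,312),'TR':(105,151),'BL':(668,199),'BR':(538,73)}
H={}
for k in hs:
    p,e=tri(T(*ht[k]),S(*hs[k]));H[k]=p;print(k,"hinge",p.round(4),np.round(e,4))
A=np.array([H['TL'],H['TR'],H['BL'],H['BR']])
d=(A[0]+A[1]-A[2]-A[3])[:2];e=(A[0]+A[2]-A[1]-A[3])[:2]
print("hinge c",A.mean(0),"yaw",np.degrees(np.arctan2(d[1],d[0])),np.degrees(np.arctan2(-e[0],e[1])),np.linalg.norm(d)/2,np.linalg.norm(e)/2)
yaw=np.arctan2(d[1],d[0])
for k in cs: # crest: intersect scene ray with vertical plane through the clip's middle line
    s=1 if k[0]=='T' else -1
    n=np.array([-np.sin(yaw),np.cos(yaw),0]);o,r=S(*cs[k]);q=o+r*(n@(H[k]-o))/(n@r)
    u=s*np.array([np.cos(yaw),np.sin(yaw)])@(q-H[k])[:2];w=q[2]-.1115
    print(k,"crest",q.round(4),"out",u.round(4),"up",w.round(4),"len",np.hypot(u,w),"ang",np.arctan2(w,u))
E
python3 m.py
```

```text
[0.587  0.1898 0.1051] [0.0022 0.0022]
[0.5531 0.0932 0.1067] [0.0014 0.0014]
[0.4985 0.1143 0.1084] [0.001 0.001]
[0.5346 0.2099 0.1049] [0.0014 0.0014]
c [0.54330825 0.15180956 0.10627543] yaw -21.043853254615872 -20.000555629967174
TL hinge [0.6064 0.1782 0.1103] [0.0009 0.0009]
TR hinge [0.5744 0.0905 0.1118] [0.0017 0.0017]
BL hinge [0.5114 0.212  0.1087] [0.0003 0.0003]
BR hinge [0.481  0.1263 0.1108] [0.0005 0.0005]
hinge c [0.54328195 0.151743   0.11040745] yaw -20.273031994626113 -19.754369929237097 0.10043830819886358 0.09216659570879929
TL crest [0.6387 0.1663 0.1429] out 0.0344 up 0.0314 len 0.04660514226659023 ang 0.7394062922355846
TR crest [0.6026 0.08   0.1443] out 0.0301 up 0.0328 len 0.04450807262671516 ang 0.8283401577940459
BL crest [0.4813 0.2231 0.1454] out 0.032 up 0.0339 len 0.046655031099917005 ang 0.8140901913552243
BR crest [0.444  0.1399 0.1416] out 0.0395 up 0.0301 len 0.04964452872637868 ang 0.6515539621350319
```

```bash
cat > g.py <<'E'
from h import *
from scipy.spatial.transform import Rotation as R
c=np.array([.5433,.1518]);y=np.radians(-20.2);L=np.array([np.cos(y),np.sin(y)]);W=np.array([-np.sin(y),np.cos(y)])
s=bot.observe();q=s["tool_rot"];M=R.from_quat(np.r_[q[1:],q[0]]).as_matrix();p=s["tool_pos"]
print("t",s["t"],"axes",M.round(4).tolist());print("LW now",(p[:2]-c)@L,(p[:2]-c)@W,p[2],"F",s["wrist_force"].round(2))
def to(l,w,z): print((l,w,z),"shift",(M.T@(np.r_[c+l*L+w*W,z]-p)).round(4))
print("yaw of x",np.degrees(np.arctan2(M[1,0],M[0,0])),"want",180-20.2)
E
python3 -c "
from g import *
to(.07,.046,.2)"
```

```text
t 0.1 axes [[-0.9152, 0.4029, -0.0005], [0.4029, 0.9152, -0.0016], [-0.0001, -0.0017, -1.0]]
LW now -0.41859719890192554 0.29313011598865807 0.2305573405003576 F [-0.08 -0.94  0.3 ]
yaw of x 156.24040179728198 want 159.8
(0.07, 0.046, 0.2) shift [-0.503  -0.2163  0.031 ]
```

>>> {"name": "play_rows", "arguments": {"plan": [[[1, -0.05, -0.02, 0, 0], [1, -0.1, -0.043, 0, 0], [1, -0.15, -0.065, 0, 0], [1, -0.2, -0.086, 0, 0], [1, -0.25, -0.108, 0, 0], [1, -0.3, -0.129, 0, 0], [1, -0.35, -0.15, 0, 0], [1, -0.4, -0.172, 0, 0]]]}}

```text
t: 1.1
tool_pos: [0.5495, 0.252, 0.2309]
tool_rot: [-0.0, 0.206, 0.979, -0.0]
wrist_force: [0.7, 0.5, -1.0]
width: -0.0005
gripper_force: 0.0
```

>>> {"name": "play_rows", "arguments": {"plan": [[[1, -0.05, -0.022, 0.01, -2], [1, -0.103, -0.044, 0.03, -3.6], [1, -0.103, -0.044, 0.03, -3.6], [1, -0.103, -0.044, 0.03, -3.6], [1, -0.103, -0.044, 0.03, -3.6]]]}}

```text
t: 1.72
tool_pos: [0.6242, 0.1738, 0.2016]
tool_rot: [-0.0, 0.174, 0.985, 0.001]
wrist_force: [0.3, 0.3, 0.0]
width: -0.0002
gripper_force: 0.0
```

```bash
python3 -c "
from g import *
to(.07,.046,.165);to(.087,.046,.113)
c=bot.read_camera('scene');cv2.imwrite('pics/s1.png',cv2.resize(c['color'][150:350,310:530,::-1],None,fx=2.8,fy=2.8))"
```

```text
t 1.725 axes [[-0.9397, 0.3421, -0.0003], [0.3421, 0.9397, 0.0014], [0.0008, 0.0012, -1.0]]
LW now 0.0683803230924115 0.04854820952365001 0.2016435156253173 F [0.32 0.28 0.01]
yaw of x 159.9948864676183 want 159.8
(0.07, 0.046, 0.165) shift [-0.0016 -0.0026  0.0366]
(0.087, 0.046, 0.113) shift [-0.0187 -0.0027  0.0886]
```

View pics/s1.png

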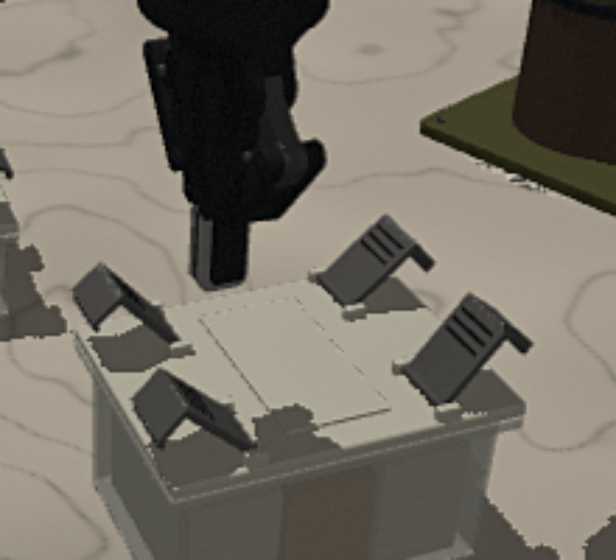

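The picture shows the closed fingertips (about (218,283)) hanging above the lid beside the clip at (190,410), as planned, so I start pressing that clip.

>>> {"name": "play_rows", "arguments": {"plan": [[[1, -0.002, -0.0025, 0.04, 0], [1, -0.002, -0.0025, 0.05, 0], [1, -0.004, -0.0025, 0.058, 0], [1, -0.007, -0.0025, 0.065, 0], [1, -0.011, -0.0025, 0.072, 0], [1, -0.015, -0.0025, 0.079, 0], [1, -0.018, -0.0025, 0.085, 0], [1, -0.0187, -0.0025, 0.088, 0]]]}}

```text
t: 2.78
tool_pos: [0.6412, 0.1636, 0.1136]
tool_rot: [-0.001, 0.175, 0.985, 0.0]
wrist_force: [-6.2, 0.7, 20.1]
width: 0.0002
gripper_force: 10.1
```

>>> {"name": "play_rows", "arguments": {"plan": [[[1, 0, 0, 0.001, 0], [1, 0, 0, 0.002, 0], [1, 0, 0, 0.002, 0]]]}}

```text
t: 3.15
tool_pos: [0.6412, 0.1636, 0.1136]
tool_rot: [-0.0, 0.175, 0.985, 0.0]
wrist_force: [-7.6, 0.1, 17.6]
width: -0.0
gripper_force: 9.2
```

```bash
python3 -c "
from g import *
c=bot.read_camera('scene');cv2.imwrite('pics/s2.png',cv2.resize(c['color'][190:350,310:530,::-1],None,fx=3,fy=3))"
```

```text
t 3.15 axes [[-0.9388, 0.3444, -0.0005], [0.3444, 0.9388, 0.0006], [0.0007, 0.0004, -1.0]]
LW now 0.08777928355831241 0.04492139400178105 0.11355644558380829 F [-7.56  0.08 17.61]
yaw of x 159.8575278668168 want 159.8
```

View pics/s2.png

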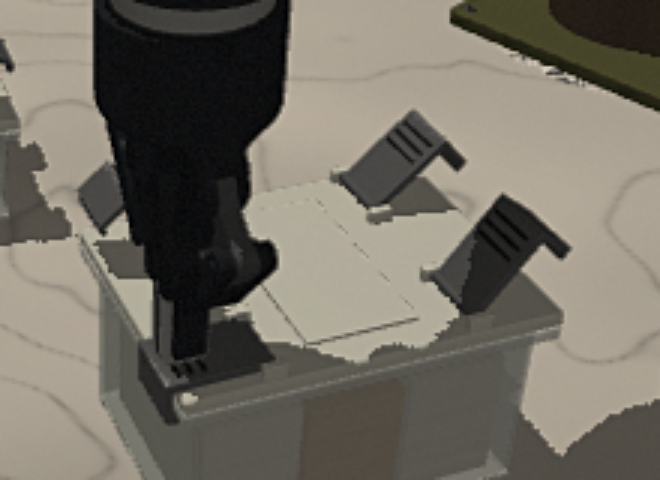

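The clip at (175,380) is flat under the fingers: the TCP stopped at 113.6 mm, against 114 mm expected. Next is the opposite corner.

>>> {"name": "play_rows", "arguments": {"plan": [[[1, 0, 0, -0.03, 0], [1, 0, 0, -0.08, 0], [1, 0.045, -0.025, -0.085, 0], [1, 0.09, -0.05, -0.085, 0], [1, 0.13, -0.075, -0.085, 0], [1, 0.16, -0.091, -0.085, 0], [1, 0.16, -0.091, -0.075, 0], [1, 0.16, -0.091, -0.06, 0]]]}}

```text
t: 4.2
tool_pos: [0.4615, 0.1324, 0.171]
tool_rot: [0.001, 0.175, 0.985, 0.0]
wrist_force: [0.6, 0.6, -0.1]
width: -0.0002
gripper_force: 0.0
```

```bash
python3 -c "
from g import *
to(-.072,-.046,.150);to(-.087,-.046,.1115)"
```

```text
t 4.2 axes [[-0.9385, 0.3451, 0.0021], [0.3452, 0.9385, 0.0003], [-0.0019, 0.001, -1.0]]
LW now -0.07002558979874848 -0.04644185082493161 0.1709781889741134 F [ 0.58  0.58 -0.05]
yaw of x 159.80898671300332 want 159.8
(-0.072, -0.046, 0.15) shift [0.002  0.0004 0.021 ]
(-0.087, -0.046, 0.1115) shift [0.0171 0.0004 0.0594]
```

>>> {"name": "play_rows", "arguments": {"plan": [[[1, 0.001, 0, 0.015, 0], [1, 0.003, 0, 0.025, 0], [1, 0.006, 0, 0.034, 0], [1, 0.01, 0, 0.042, 0], [1, 0.014, 0, 0.05, 0], [1, 0.017, 0, 0.056, 0], [1, 0.017, 0, 0.0595, 0], [1, 0.017, 0, 0.0605, 0]]]}}

```text
t: 5.2
tool_pos: [0.4444, 0.1389, 0.1127]
tool_rot: [0.001, 0.175, 0.985, 0.0]
wrist_force: [-3.9, -1.1, 38.7]
width: -0.0002
gripper_force: 18.9
```

>>> {"name": "play_rows", "arguments": {"plan": [[[1, 0, 0, 0.0, 0], [1, 0, 0, 0.0, 0]]]}}

```text
t: 5.45
tool_pos: [0.4444, 0.1389, 0.1129]
tool_rot: [0.001, 0.175, 0.985, 0.001]
wrist_force: [-3.4, -1.3, 30.1]
width: 0.0004
gripper_force: 14.9
```

>>> {"name": "play_rows", "arguments": {"plan": [[[1, 0, 0, -0.03, 0], [1, 0, 0, -0.08, 0], [1, -0.045, 0, -0.085, 0], [1, -0.09, 0, -0.085, 0], [1, -0.13, 0, -0.085, 0], [1, -0.157, 0, -0.085, 0], [1, -0.157, 0, -0.075, 0], [1, -0.157, 0, -0.062, 0]]]}}

```text
t: 6.45
tool_pos: [0.5898, 0.0851, 0.1715]
tool_rot: [-0.001, 0.174, 0.985, -0.0]
wrist_force: [-1.0, -0.7, -0.7]
width: -0.0002
gripper_force: 0.0
```

```bash
python3 -c "
from g import *
to(.069,-.046,.150);to(.087,-.046,.1115)
c=bot.read_camera('scene');cv2.imwrite('pics/s3.png',cv2.resize(c['color'][190:350,310:530,::-1],None,fx=3,fy=3))"
```

```text
t 6.45 axes [[-0.9391, 0.3436, -0.0028], [0.3436, 0.9391, 0.0003], [0.0028, -0.0007, -1.0]]
LW now 0.06666774614724542 -0.046575718654492365 0.1714779878243988 F [-0.97 -0.69 -0.72]
yaw of x 159.9039297847229 want 159.8
(0.069, -0.046, 0.15) shift [-0.0024  0.0006  0.0215]
(0.087, -0.046, 0.1115) shift [-0.0205  0.0006  0.0599]
```

View pics/s3.png

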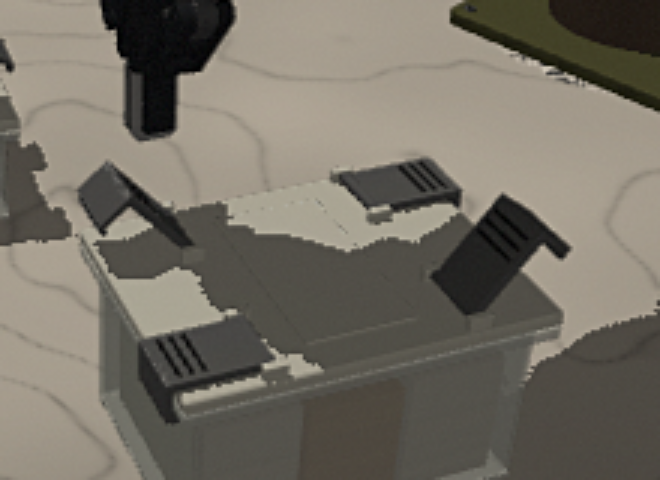

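Both clips of the first pair lie flat, at (205,355) and (400,185). The arm is above the third, whose crest is at (110,165).

>>> {"name": "play_rows", "arguments": {"plan": [[[1, -0.002, 0, 0.015, 0], [1, -0.004, 0, 0.025, 0], [1, -0.007, 0, 0.034, 0], [1, -0.012, 0, 0.042, 0], [1, -0.017, 0, 0.05, 0], [1, -0.02, 0, 0.056, 0], [1, -0.0205, 0, 0.06, 0], [1, -0.0205, 0, 0.061, 0]]]}}

```text
t: 7.5
tool_pos: [0.6109, 0.0773, 0.1134]
tool_rot: [0.0, 0.175, 0.985, -0.0]
wrist_force: [-7.9, 0.5, 20.4]
width: 0.0002
gripper_force: 10.3
```

>>> {"name": "play_rows", "arguments": {"plan": [[[1, 0, 0, 0.0, 0], [1, 0, 0, 0.0, 0]]]}}

```text
t: 7.75
tool_pos: [0.6109, 0.0773, 0.1135]
tool_rot: [0.0, 0.175, 0.985, -0.0]
wrist_force: [-5.4, 0.2, 15.1]
width: -0.0002
gripper_force: 7.7
```

>>> {"name": "play_rows", "arguments": {"plan": [[[1, 0, 0, -0.03, 0], [1, 0, 0, -0.08, 0], [1, 0.045, 0.025, -0.085, 0], [1, 0.09, 0.05, -0.085, 0], [1, 0.13, 0.075, -0.085, 0], [1, 0.156, 0.092, -0.085, 0], [1, 0.156, 0.092, -0.075, 0], [1, 0.156, 0.092, -0.062, 0]]]}}

```text
t: 8.75
tool_pos: [0.4975, 0.2163, 0.1732]
tool_rot: [0.001, 0.176, 0.984, -0.0]
wrist_force: [-0.0, -0.1, -0.5]
width: -0.0001
gripper_force: 0.0
```

```bash
python3 -c "
from g import *
to(-.069,.046,.150);to(-.087,.046,.1115)"
```

```text
t 8.75 axes [[-0.9382, 0.346, 0.0017], [0.346, 0.9382, -0.0006], [-0.0018, 0.0001, -1.0]]
LW now -0.06526129578325875 0.04474600402423949 0.173165063671304 F [-0.04 -0.08 -0.48]
yaw of x 159.75947872392038 want 159.8
(-0.069, 0.046, 0.15) shift [0.0038 0.0012 0.0232]
(-0.087, 0.046, 0.1115) shift [0.0219 0.0012 0.0616]
```

>>> {"name": "play_rows", "arguments": {"plan": [[[1, 0.003, 0.001, 0.015, 0], [1, 0.005, 0.001, 0.026, 0], [1, 0.008, 0.001, 0.035, 0], [1, 0.013, 0.001, 0.043, 0], [1, 0.018, 0.001, 0.051, 0], [1, 0.021, 0.001, 0.057, 0], [1, 0.022, 0.001, 0.0615, 0], [1, 0.022, 0.001, 0.063, 0]]]}}

```text
t: 9.75
tool_pos: [0.476, 0.2264, 0.1129]
tool_rot: [0.001, 0.175, 0.985, 0.0]
wrist_force: [-4.9, -3.5, 34.5]
width: -0.0001
gripper_force: 17.5
```

>>> {"name": "play_rows", "arguments": {"plan": [[[1, 0, 0, 0.0, 0], [1, 0, 0, 0.0, 0]]]}}

```text
t: 10.0
tool_pos: [0.476, 0.2264, 0.1131]
tool_rot: [0.001, 0.175, 0.985, 0.0]
wrist_force: [-2.4, -2.6, 25.6]
width: -0.0001
gripper_force: 12.5
```

>>> {"name": "play_rows", "arguments": {"plan": [[[1, 0, 0, -0.03, 0], [1, 0, 0, -0.08, 0], [1, 0.03, 0, -0.12, 0], [1, 0.06, 0, -0.13, 0], [1, 0.09, 0, -0.13, 0], [1, 0.09, 0, -0.13, 0]]]}}

```text
t: 10.75
tool_pos: [0.3882, 0.2579, 0.2406]
tool_rot: [-0.001, 0.173, 0.985, -0.0]
wrist_force: [0.1, -1.1, 0.2]
width: 0.0001
gripper_force: 0.0
```

```bash
python3 -c "
from g import *
a=bot.read_camera('scene')['color'][190:350,310:530,::-1];b=bot.read_camera('top')['color'][190:330,170:300,::-1]
cv2.imwrite('pics/s4.png',np.hstack([cv2.resize(a,(495,360)),cv2.resize(b,(300,360))]))"
```

```text
t 10.75 axes [[-0.9405, 0.3399, -0.0028], [0.3399, 0.9405, -0.0004], [0.0025, -0.0013, -1.0]]
LW now -0.18223435347165176 0.04600643645221246 0.24060874292960893 F [ 0.06 -1.15  0.17]
yaw of x 160.13084424715547 want 159.8
```

View pics/s4.png

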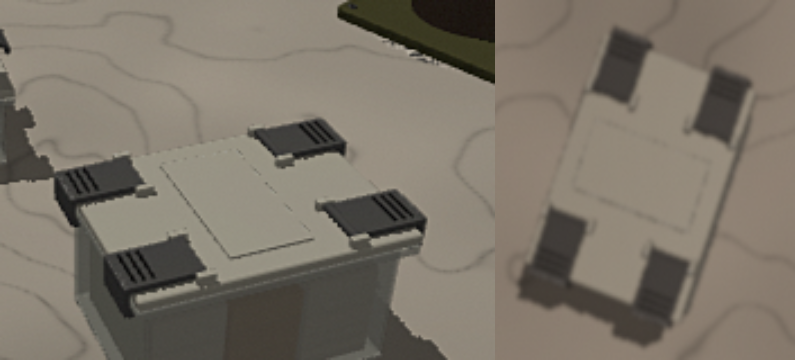

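All four clips lie flat in the last picture, at (150,265), (100,185), (300,135) and (375,213), with their lips over the rim and the arm clear.

```bash
python3 -c "
from rig import bot
print(bot.hand_in())"
```

```text
the job is handed in; nothing more can be done
None
```

All four clips on the larger tub are pressed fully shut, one opposite-corner pair first and then the other; the arm is clear, the small tub was never touched, and the job was handed in at about 11 s.

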